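Shut the tap that was left open and put the drip tray under it

TASK

One of the two taps on the beer dispenser has been left open, its black handle pulled forward. Shut that tap by bringing its handle back to upright, without pushing it over to the back where the tap pours foam, and then put the steel drip tray flat on the table under that same tap, with the spout over the middle of the tray and the tray's long side along the machine's front. Leave the other tap and everything else on the table as they are.

Things in the scene. Friction and masses are not known exactly. Their poses are not given: they have to be found in the camera images.
- dispenser: The twin-tap beer cooler: a stainless steel box 280 mm deep (its x), 340 mm wide (its y) and 270 mm high, fixed on the table. It stands on the robot's right with its front turned towards the robot's left (about world +y). Origin: centre of its underside, on the table. Its own x axis points from the front to the back of the machine, so the front face is at x = -140 mm and the taps stick out to -x; y runs along the front; z up.
- lever_1 (a joint): Handle angle of tap 1 in rad. 0 is upright (shut). It grows as the top of the handle is pulled forward, away from the machine (its -x); an open tap reads 0.38 to 0.62, a shut one about 0. Negative is pushed back towards the machine (foam). Stops at 0.65 and -0.5. The handle has no spring: it stays where it is left, by friction of about 0.35 N m (3.5 N at 100 mm from the pivot).
- lever_2 (a joint): Handle angle of tap 2 in rad, same tap and same meaning as lever_1. Either tap may be the left or the right one on the machine.
- pivot_1 (a point): Hinge point of tap 1's handle, 210 mm above the table and 62 mm in front of the machine's front face; the hinge axis is level, along the dispenser's y. The handle is a round bar in line with the pivot: steel ferrule to 30 mm from the pivot, then black plastic, 20 mm thick at 30 mm from the pivot, 29 mm thick from 95 to 112 mm, rounded end at 120 mm.
- pivot_2 (a point): The same point of tap 2's handle.
- handle_top_1 (a point): Centre of the top end of tap 1's handle, 120 mm from its pivot; moves with the handle.
- handle_top_2 (a point): The same point of tap 2's handle.
- spout_1 (a point): Mouth of tap 1's spout, a black nozzle 20 mm thick pointing down, 95 mm above the table and 85 mm in front of the machine's front face. The two spouts are 140 mm apart.
- spout_2 (a point): The same point of tap 2's spout.
- drip_tray: Loose rectangular stainless drip tray, 160 mm long (its x), 110 mm wide (its y), 28 mm high over a rolled rim 9 mm wide and 9 mm high all round, on 4 mm walls; floor 3 mm thick, 0.18 to 0.37 kg. The rim's centre line lies 75.5 mm from the centre at the short ends, 50.5 mm at the long sides, and 23.5 mm above the underside. Origin: centre of the underside. It starts flat on the table on the robot's left.
- cup_stack: Bystander: upright stack of clear cups, 73 mm across, 150 mm high; origin at the centre of its foot.
- beer_mug: Bystander: glass mug, 66 mm across and 120 mm high with a handle at its +y, in front of the machine beyond the far tap; origin at the centre of its foot.
- spray_bottle: Bystander: white spray bottle with black trigger head, 72 mm across, 200 mm high; origin at the centre of its foot.
- soap_bottle: Bystander: white and green bottle, 62 mm across, 170 mm high; origin at the centre of its foot.
- board_eraser: Bystander: black and grey whiteboard eraser 132 x 54 x 40 mm lying on the table; origin at the centre of its underside.
- coasters: Bystander: stack of round cork coasters, 92 mm across and 18 mm high, lying on top of the machine; origin at the centre of its underside.
Things that resemble listed ones, but are neither listed nor needed, are in the scene too. Leave any green or orange look-alike of the drip_tray alone.

How it is judged:
By the outcome, as a careful person would: the job done as asked, in the order asked, and still so for the second after the job is handed in, with the robot touching nothing.
It also fails if it takes over 72 s, if anything falls off the work surface, if the arm or the gripper's body presses on something with over 40 N, if the wrist force passes 120 N, or if a joint passes its speed limit or range.

ROBOT

A 6-joint arm with a two-finger parallel gripper is mounted at the origin on the work surface. World frame = base frame: x ahead of the robot, y to its left, z up, the work surface at z = 0. Lengths are in m, angles in rad, forces in N, time in s.
With the tool pointing down it reaches from about 0.35 to 0.875 m from the base axis. Payload 4.2 kg.
Tool frame: the origin (TCP) lies on the mounting face of the last link; the fingertips stand 182 mm ahead of it and the grasp point (between the pads) lies 164 mm ahead of it (ctrl.hold_point_z is the distance from the TCP to the grasp point, in m); z points along the fingers, x is the direction in which the jaws open and shut, and the axes are right-handed (so a half turn about z gives the same grasp; the last joint's range is limited). The gripper opens to 87 mm and grips with 3 to 60 N. Pads are 19 mm wide; open, the fingers measure 117 mm over their backs; the gripper's body (75 mm by 190 mm) begins 51 mm behind the grasp point.
Start: joints at [-1.079, 0.385, 0.008, 0, -1.194, -0.259], TCP at [0.144, -0.608, 0.405] pointing down, gripper open.
Joint ranges: [-3.14, 3.14], [-1.21, 2.06], [-1.07, 1.41], [-3.16, 2.05], [-2.99, -0.16], [-3.1, 3.1]. Speed limits (rad/s): [2.79, 2.79, 3.14, 3.14, 3.14, 3.14].

INTERFACE

Orientations are given as [roll, pitch, yaw] about the fixed x, y, z axes, in that order (R = Rz(yaw) Ry(pitch) Rx(roll)).
In Python, from station import ctrl, imaging gives the robot as it stands.
- The arm moves only by the tool drive_tool, never from a script. Its arguments are lists of equal length, an entry for each row: "delta_pos": the shift along the tool's x, y, z normalised to -1 to 1, where 1 is 20 cm, a list of three; "yaw": the turn about the tool's z normalised to -1 to 1, where 1 is 180 degrees; "claw": the gripper command: -1 is shut, 1 is fully open, values between are in proportion. A call has 1 to 20 rows; each row is the pose to reach, as a shift and turn from the pose measured when the call began, along the tool's axes at that moment, turning the shorter way round; what a row does not reach only later rows make up. A row lasts 1/10 s, in which the tool goes at most 50 mm and 8.59 degrees, less where a joint would pass 70% of its speed; a pose out of reach is approached as far as the arm can. A call with a number of a shift or a turn outside -1 to 1 is refused whole. A call with a gripper value outside its range is refused whole. The fingers move at their own pace and stop on an object; the grip force is fixed at half the most. Time passes only in rows, so rows that repeat a pose let the fingers close. It gives the time, the measured TCP pose, the force and the opening at its end, in the units of the state.
- ctrl.state(): the state, without advancing time (a new reading comes with each control period).
- imaging.get_image(name): name is "scene" or "top" or "wrist"; returns the picture (400x640x3 uint8, blue, green, red); there is no depth.
- imaging.camera_info(name): a dict with "fx", "fy", "cx", "cy" (pixels), "distortion" ([k1, k2, p1, p2, k3] as OpenCV has them; the pictures are not rectified), "rvec" (rotation vector, rad) and "tvec" (3), from world to camera coordinates, as OpenCV has them; the wrist camera has in their place "T_tool_cam" (4x4, takes a point from camera to tool coordinates, whose origin is the TCP and whose axes are the tool frame's). Camera axes: x right, y down, z forward; pixel columns grow to the right and rows downward; lengths in m; the calibration is good to about 2 mm. A picture is of the moment at which its call begins: read the wrist's pose just before it. camera_info takes no time and is no camera call.
- ctrl.finish_job(): hands the job in, once; it reports no verdict.
Trained networks look in the newest picture that a camera, given by its name, has taken for a name from the list of things; names that differ only in an ending like _2 or _b are one class to them, and where a whole thing is asked for, a point or a joint stands for the part that bears it (a point fixed in the world has none). Each returns a list of dicts, best first, with "p" (0 to 1); they miss things now and then, are a little off and sometimes report something else, mostly with a low value. They report only what shows in the picture. A call takes as long as a camera call. They do not tell look-alikes from the thing itself.
- imaging.search_frame(thing, camera): "xy" ([column, row] as shares, 0 to 1, of the picture: columns of its width, rows of its height, amid what is visible of it).
- imaging.cut_out(thing, camera): "mask" (400x640 bool, what is visible of it) and "xy" ([column, row] as shares, 0 to 1, of the picture: columns of its width, rows of its height, amid what is visible of it).
- imaging.mark_of(thing, camera): "xy" ([column, row] as shares, 0 to 1, of the picture: columns of its width, rows of its height: a listed point, or the origin of a listed thing).
The state is a dict: "time": time; "q": joint angles; "qvel": joint speeds; "joint_efforts": joint torques, N m; "position": TCP position; "tool_rot": TCP orientation; "wrist_force": force on the tool from outside, world axes, zero at the start; "wrist_torque": the same for the moment, N m; "finger_gap": finger opening in m.
Only numpy, scipy, OpenCV 4.12 (cv2) and the standard library are available. Lean on these libraries where they do the work, as an engineer would, in place of code of your own. Each camera call takes 0.05 s, during which the arm holds its last target. There are 200 camera calls.

## Working session

There is one attempt and no reset: what is moved stays moved. The work goes in short steps, Python scripts to look and compute and a tool call to move; the robot and the scene stay as the last step left them, time stands still between calls to the robot, and variables do not carry over. Pictures are saved under pics/ and viewed, about 8 in all and at most 12, crops included, and the job is handed in when it is done.

Besides the shell and the picture viewer there is one more tool, called as a command line: name --pt "numbers of a row" for each row, then --argument value for the rest. drive_tool: Moves the arm, as the interface text tells. Its arguments: {"type":"object","properties":{"delta_pos":{"type":"array","items":{"type":"array","items":{"type":"number","minimum":-1,"maximum":1}}},"yaw":{"type":"array","items":{"type":"number","minimum":-1,"maximum":1}},"claw":{"type":"array","items":{"type":"number"}}},"required":["delta_pos","yaw","claw"]}

```bash
ls; mkdir -p pics; python3 - <<'E'
from station import ctrl, imaging
import cv2, numpy as np
for n in("scene","top"):
    im=imaging.get_image(n); cv2.imwrite(f"pics/{n}0.png",im); print(n,imaging.camera_info(n))
    for t in("drip_tray","handle_top_1","pivot_1","spout_1","dispenser"):
        print(t,[(round(d["p"],2),np.round(np.array(d["xy"])*[640,400],1).tolist()) for d in imaging.mark_of(t,n)])
print(ctrl.state()); print(imaging.camera_info("wrist"))
E
```

```text
pics
scene {'fx': 431.31063106983237, 'fy': 431.31063106983237, 'cx': 324.6829109419987, 'cy': 201.19555507949138, 'distortion': array([-0.06725747,  0.        ,  0.        ,  0.        ,  0.        ]), 'rvec': array([ 2.02346239,  0.99444565, -0.50628293]), 'tvec': array([-0.33509177, -0.04822217,  1.69406094])}
drip_tray [(0.9, [381.4, 254.0]), (0.77, [397.7, 175.9]), (0.56, [332.1, 185.3])]
handle_top_1 [(0.69, [283.2, 223.0]), (0.67, [282.3, 192.1])]
pivot_1 [(0.84, [285.3, 258.2]), (0.72, [264.6, 226.5])]
spout_1 [(0.72, [273.7, 255.0]), (0.66, [294.1, 287.4]), (0.61, [430.5, 207.8])]
dispenser []
top {'fx': 501.6043271024264, 'fy': 501.6043271024264, 'cx': 319.0952654207341, 'cy': 199.23564594441615, 'distortion': array([-0.00906369,  0.        ,  0.        ,  0.        ,  0.        ]), 'rvec': array([ 2.22129272, -2.17523704,  0.06903129]), 'tvec': array([0.02131947, 0.49574467, 1.9573826 ])}
drip_tray [(0.97, [281.0, 169.0]), (0.93, [253.1, 266.6]), (0.81, [183.8, 242.5]), (0.64, [378.6, 201.8])]
handle_top_1 [(0.62, [381.0, 161.0]), (0.45, [384.0, 156.5]), (0.44, [359.0, 192
[... 667 characters left out ...]
st_force': array([-0.08443371, -0.45753617,  0.03781362]), 'wrist_torque': array([ 0.0070789 , -0.00263766,  0.01223471]), 'finger_gap': 0.08700276419131729}
{'fx': 326.57589833868843, 'fy': 326.57589833868843, 'cx': 318.7763456817946, 'cy': 194.05710530775897, 'distortion': array([-0.0514305,  0.       ,  0.       ,  0.       ,  0.       ]), 'T_tool_cam': array([[ 9.99999752e-01, -6.40390581e-04, -2.93115404e-04,
         2.44394889e-04],
       [ 6.96123726e-04,  9.61915556e-01,  2.73345894e-01,
        -7.47474481e-02],
       [ 1.06904131e-04, -2.73346030e-01,  9.61915764e-01,
         2.02365677e-02],
       [ 0.00000000e+00,  0.00000000e+00,  0.00000000e+00,
         1.00000000e+00]])}
```

View pics/scene0.png

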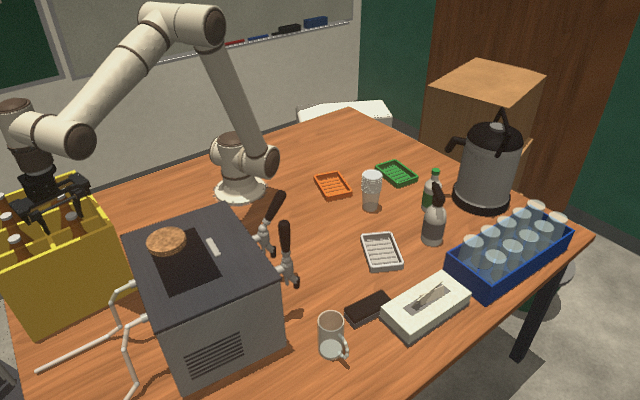

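View pics/top0.png

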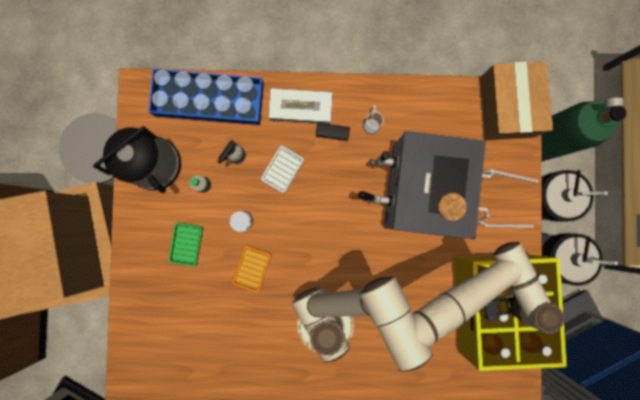

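Picture 1 (scene): the near tap's handle leans, with its top at about (277,198). The far handle is upright at about (286,225). Picture 2 (top): the possible trays are steel (282,169), green (186,244) and orange (253,268). By the description I choose the steel one at (282,169). The open tap looks like the near one, with its handle end at (360,195). Next I'll check both in one close crop.

```bash
cat > h.py <<'E'
import cv2, numpy as np
from station import ctrl, imaging
from scipy.optimize import least_squares
from scipy.spatial.transform import Rotation as R
def cam(n):
    c=imaging.camera_info(n); K=np.array([[c['fx'],0,c['cx']],[0,c['fy'],c['cy']],[0,0,1]])
    if n=='wrist':
        s=ctrl.state(); T=np.eye(4); T[:3,:3]=R.from_euler('xyz',s['tool_rot']).as_matrix(); T[:3,3]=s['position']
        M=np.linalg.inv(T@c['T_tool_cam']); return K,c['distortion'],cv2.Rodrigues(M[:3,:3])[0].ravel(),M[:3,3]
    return K,c['distortion'],c['rvec'],c['tvec']
def proj(P,c): return cv2.projectPoints(np.atleast_2d(P).astype(float),c[2],c[3],c[0],c[1])[0][:,0]
def back(px,z,c):
    u=cv2.undistortPoints(np.array(px,float).reshape(-1,1,2),c[0],c[1])[:,0]
    Rm=cv2.Rodrigues(c[2])[0]; C=-Rm.T@c[3]; d=np.c_[u,np.ones(len(u))]@Rm
    return C+d*((z-C[2])/d[:,2])[:,None]
def rot(a): return np.array([[np.cos(a),-np.sin(a)],[np.sin(a),np.cos(a)]])
def w(P,pose):
    P=np.atleast_2d(P).astype(float); return np.c_[P[:,:2]@rot(pose[2]).T+pose[:2],P[:,2]]
E
python3 - <<'E'
from h import *
t=cv2.imread('pics/top0.png'); s=cv2.imread('pics/scene0.png')
a=cv2.resize(t[120:245,350:490],None,fx=4,fy=4,interpolation=2)   # 560x500
b=cv2.resize(s[180:300,235:305],None,fx=4,fy=4,interpolation=2)[:500]  #280x480
c=cv2.resize(t[140:200,255:310],None,fx=4,fy=4,interpolation=2) # 220x240
cv2.imwrite('pics/c1.png',np.hstack([a[:480],np.vstack([c,np.zeros((240,220,3),np.uint8)])])); cv2.imwrite('pics/c2.png',b)
C=cam('top'); print(np.round(back([(404,131),(484,141),(474,237),(387,228)],.27,C),3)); print(back([(282,169)],.02,C))
E
```

```text
[[ 0.723 -0.254  0.27 ]
 [ 0.695 -0.531  0.27 ]
 [ 0.363 -0.498  0.27 ]
 [ 0.388 -0.2    0.27 ]]
[[0.61057219 0.17980628 0.02      ]]
```

View pics/c1.png

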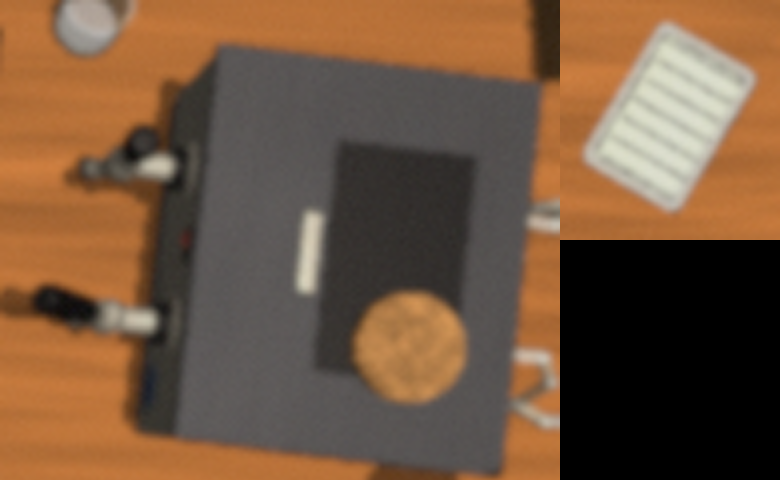

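View pics/c2.png

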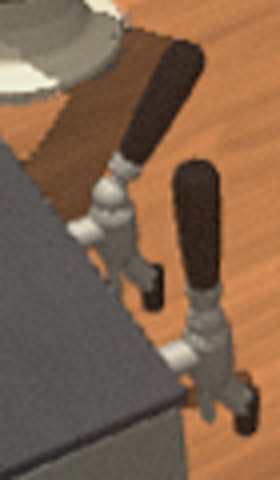

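Picture 3 (crop): the steel tray (plain, pale slats) is the right one. In the top image the near tap's handle end is at about (361,195) and leans forward. Picture 4 confirms this: the near handle is tilted, its tip at scene (283,191), and the far one is upright. I'll fit the poses now.

```bash
python3 - <<'E'
from h import *
T=cam('top');S=cam('scene')
h=[(-.14,.17,.27),(.14,.17,.27),(.14,-.17,.27),(-.14,-.17,.27)]
# dispenser: x axis world ~ -y ; own y = world +x  -> corner order far-front, far-back, near-back, near-front
hp=[(405,131.25),(485,140.5),(474.5,238),(394.5,229.25)]
def tip(y,a,l=.12): return (-.202-l*np.sin(a),y,.21+l*np.cos(a))
yn,yf=-.07,.07
def res(p):
    ps=p[:3]
    r=[proj(w(h,ps),T)-hp]
    r.append(proj(w([(-.225,yn,.095),(-.225,yf,.095),tip(yn,p[3]),tip(yf,p[4])],ps),S)-[(273,255.5),(296,287),(282,192),(284,221.5)])
    r.append(proj(w([tip(yn,p[3],.11),tip(yf,p[4],.11)],ps),T)-[(361,195),(386,156)])
    return np.vstack(r).ravel()
f=least_squares(res,[.54,-.37,-1.67,.5,0],loss='soft_l1')
p=f.x; print(np.round(p,4)); print(np.round(f.fun.reshape(-1,2),1))
for n,y,a in(('near',yn,p[3]),('far',yf,p[4])):
    print(n,'pivot',w((-.202,y,.21),p).round(4),'tip',w(tip(y,a),p).round(4),'spout',w((-.225,y,.095),p).round(4))
# tray rim via mask
from itertools import product
for n,c in(('top',T),('scene',S)):
    imaging.get_image(n)
    for d in imaging.cut_out('drip_tray',n):
        xy=np.array(d['xy'])*[640,400]; m=d['mask'].astype(np.uint8); r=cv2.minAreaRect(cv2.findNonZero(m))
        b=back(cv2.boxPoints(r),.024,c)
        print(n,round(d['p'],2),xy.round(),m.sum(),'centre',b.mean(0).round(4),'edges',[(np.linalg.norm(b[i]-b[i-1]).round(3),np.degrees(np.arctan2(*(b[i]-b[i-1])[[1,0]])).round(1)) for i in(1,2)])
cr=np.array([(667,22),(755,75),(672,213),(584,157)])/4+[255-140,140]
b=back(cr,.024,T);print(b.round(4),b.mean(0))
print(-cv2.Rodrigues(T[2])[0].T@T[3])
for n in('cup_stack','beer_mug','spray_bottle','soap_bottle','board_eraser','coasters'):
    print(n,[(round(d['p'],2),back([np.array(d['xy'])*[640,400]],.0,T)[0].round(3).tolist()) for d in imaging.mark_of(n,'top')[:2]])
E
```

```text
[ 0.5407 -0.3783 -1.6671  0.6238  0.018 ]
[[-0.6 -0.3]
 [-0.2  0. ]
 [ 0.5  0.6]
 [-0.8 -0.2]
 [-0.7  0.8]
 [-0.3  0. ]
 [ 0.1 -0.4]
 [-0.6  0.3]
 [ 0.   0.1]
 [-1.2 -0.7]]
near pivot [[ 0.4905 -0.1705  0.21  ]] tip [[ 0.4972 -0.1008  0.3074]] spout [[ 0.4927 -0.1476  0.095 ]]
far pivot [[ 0.6298 -0.184   0.21  ]] tip [[ 0.63   -0.1818  0.33  ]] spout [[ 0.632  -0.1611  0.095 ]]
top 0.77 [251. 267.] 1190 centre [0.2189 0.2892 0.024 ] edges [(np.float64(0.164), np.float64(-16.9)), (np.float64(0.112), np.float64(-107.2))]
top 0.68 [284. 168.] 1161 centre [0.6102 0.1787 0.024 ] edges [(np.float64(0.16), np.float64(-29.4)), (np.float64(0.115), np.float64(-119.9))]
top 0.65 [183. 242.] 1192 centre [0.308  0.5475 0.024 ] edges [(np.float64(0.161), np.float64(-7.4)), (np.float64(0.114), np.float64(-98.2))]
scene 0.85 [397. 173.] 729 centre [0.318  0.5399 0.024 ] edges [(np.float64(0.166), np.float64(115.0)), (np.float64(0.227), np.float64(-10.5))]
scene 0.66 [381. 253.] 1339 centre [0.6187 0.1783 0.024 ] edges [(np.float64(0.132), np.float64(74.4)), (np.float64(0.2), np.float64(-34.7))]
[[0.7028 0.1828 0.024 ]
 [0.6524 0.0953 0.024 ]
 [0.515  0.1733 0.024 ]
 [0.5681 0.2606 0.024 ]] [0.60956995 0.17799976 0.024     ]
[0.38883026 0.04807149 1.98092506]
cup_stack [(0.82, [0.396, 0.322, 0.0])]
beer_mug [(0.65, [0.796, -0.158, 0.0])]
spray_bottle [(0.57, [0.668, 0.36, 0.0])]
soap_bottle [(0.7, [0.543, 0.503, 0.0])]
board_eraser [(0.69, [0.761, -0.01, 0.0])]
coasters [(0.71, [0.466, -0.489, 0.0])]
```

```bash
cat >> h.py <<'E'
def go(p,yawdeg):
    s=ctrl.state(); Rm=R.from_euler('xyz',s['tool_rot']).as_matrix()
    d=Rm.T@(np.array(p)-s['position'])/.2; y0=np.degrees(s['tool_rot'][2])
    dy=-(((yawdeg-y0)+90)%180-90)   # half turn is the same grasp
    print('t',round(s['time'],2),'pos',s['position'].round(4),'yaw',y0.round(2),'gap',s['finger_gap'].round(4),'F',s['wrist_force'].round(1),'-> delta',d.round(4),'yaw',round(dy/180,4))
E
python3 -c "
from h import *
go((.1442,-.608,.56),84.5);go((.4963,-.1108,.56),84.5);go((.4963,-.1108,.467),84.5)"
```

```text
Traceback (most recent call last):
  File "h.py", line 23, in go
    print('t',round(s['time'],2),'pos',s['position'].round(4),'yaw',y0.round(2),'gap',s['finger_gap'].round(4),'F',s['wrist_force'].round(1),'-> delta',d.round(4),'yaw',round(dy/180,4))
                                                                                      ^^^^^^^^^^^^^^^^^^^^^
AttributeError: 'float' object has no attribute 'round'
```

```bash
sed -i "s/s\['finger_gap'\].round(4)/round(s['finger_gap'],4)/" h.py
python3 -c "
from h import *
go((.1442,-.608,.56),84.5);go((.4963,-.1108,.56),84.5);go((.4963,-.1108,.467),84.5)"
```

```text
t 1.1 pos [ 0.1442 -0.6081  0.4048] yaw 103.34 gap 0.0869 F [0.2 0.2 0.1] -> delta [ 5.000e-04  1.000e-04 -7.762e-01] yaw 0.1047
t 1.1 pos [ 0.1442 -0.6081  0.4048] yaw 103.34 gap 0.0869 F [0.2 0.2 0.1] -> delta [ 2.0133  2.2867 -0.7761] yaw 0.1047
t 1.1 pos [ 0.1442 -0.6081  0.4048] yaw 103.34 gap 0.0869 F [0.2 0.2 0.1] -> delta [ 2.0133  2.2867 -0.3111] yaw 0.1047
```

drive_tool --pt "0 0 -0.776" --pt "0 0 -0.776" --pt "0 0 -0.776" --pt "0 0 -0.776" --pt "1 1 -0.776" --pt "1 1 -0.776" --pt "1 1 -0.776" --pt "1 1 -0.776" --pt "1 1 -0.776" --pt "1 1 -0.776" --pt "1 1 -0.776" --yaw '[0.1047,0.1047,0.1047,0.1047,0.1047,0.1047,0.1047,0.1047,0.1047,0.1047,0.1047]' --claw '[1,1,1,1,1,1,1,1,1,1,1]'

```text
time: 2.2
position: [0.2936, -0.3646, 0.5606]
tool_rot: [3.139, 0.0, 1.48]
wrist_force: [-0.0, -0.5, 0.3]
finger_gap: 0.0873
```

```bash
python3 -c "
from h import *
go((.4963,-.1108,.56),84.5)"
```

```text
t 2.2 pos [ 0.2936 -0.3646  0.5606] yaw 84.81 gap 0.0873 F [-0.  -0.5  0.3] -> delta [1.3556 0.8943 0.0044] yaw 0.0017
```

drive_tool --pt "0.9 0.594 0" --pt "0.9 0.594 0" --pt "0.9 0.594 0" --pt "0.9 0.594 0" --pt "0.9 0.594 0" --pt "0.9 0.594 0" --yaw '[0.0017,0.0017,0.0017,0.0017,0.0017,0.0017]' --claw '[1,1,1,1,1,1]'

```text
time: 2.8
position: [0.4297, -0.1949, 0.5602]
tool_rot: [3.14, 0.0, 1.478]
wrist_force: [0.1, -0.9, 0.3]
finger_gap: 0.0872
```

```bash
python3 -c "
from h import *
go((.4963,-.1108,.56),84.5);go((.4963,-.1108,.467),84.5)"
```

```text
t 2.8 pos [ 0.4297 -0.1949  0.5602] yaw 84.7 gap 0.0872 F [ 0.1 -0.9  0.3] -> delta [0.4494 0.2927 0.0012] yaw 0.0011
t 2.8 pos [ 0.4297 -0.1949  0.5602] yaw 84.7 gap 0.0872 F [ 0.1 -0.9  0.3] -> delta [0.4495 0.2921 0.4662] yaw 0.0011
```

drive_tool --pt "0.449 0.2925 0" --pt "0.449 0.2925 0" --pt "0.449 0.2925 0" --pt "0.449 0.2925 0" --pt "0.449 0.2925 0" --yaw '[0.0011,0.0011,0.0011,0.0011,0.0011]' --claw '[1,1,1,1,1]'

```text
time: 3.3
position: [0.4957, -0.112, 0.5603]
tool_rot: [3.141, 0.001, 1.474]
wrist_force: [-0.8, -0.1, -0.4]
finger_gap: 0.0868
```

```bash
python3 - <<'E'
from h import *
go((.4963,-.1108,.467),84.5)
c=cam('wrist'); im=imaging.get_image('wrist')
p=(.5407,-.3783,-1.6671)
for q,col in(((-.202,-.07,.21),(0,0,255)),((-.202-.0697,-.07,.3074),(0,255,0)),((-.202,.07,.33),(255,0,0)),((-.14,-.17,.27),(255,255,0)),((-.225,-.07,.095),(255,0,255))):
    u=proj(w(q,p),c)[0]; print(q,u.round()); cv2.circle(im,tuple(int(v) for v in u),5,col,1)
cv2.imwrite('pics/w1.png',im)
E
```

```text
t 3.3 pos [ 0.4957 -0.112   0.5603] yaw 84.43 gap 0.0868 F [-0.8 -0.1 -0.4] -> delta [0.0067 0.0019 0.4664] yaw -0.0004
(-0.202, -0.07, 0.21) [262. 177.]
(-0.2717, -0.07, 0.3074) [333. 205.]
(-0.202, 0.07, 0.33) [247. 377.]
(-0.14, -0.17, 0.27) [166.  70.]
(-0.225, -0.07, 0.095) [293. 158.]
```

View pics/w1.png

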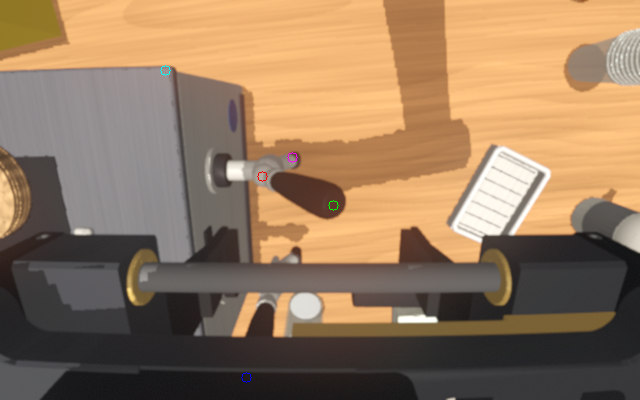

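Picture 5 (wrist): the projected pivot (262,177), tip (333,205) and spout (293,158) all lie on the real open tap. The machine's lid corner is about 8 px off, which doesn't affect this step. Descending around the leaning handle.

drive_tool --pt "0.0067 0.0019 0.15" --pt "0.0067 0.0019 0.3" --pt "0.0067 0.0019 0.466" --pt "0.0067 0.0019 0.466" --pt "0.0067 0.0019 0.466" --yaw '[0,0,0,0,0]' --claw '[1,1,1,1,1]'

```text
time: 3.85
position: [0.4958, -0.1121, 0.4685]
tool_rot: [3.139, 0.002, 1.472]
wrist_force: [1.5, -0.6, 0.8]
finger_gap: 0.0869
```

```bash
python3 -c "
from h import *
go((.4905,-.1705,.475),84.5)"
```

```text
t 3.85 pos [ 0.4958 -0.1121  0.4685] yaw 84.33 gap 0.0869 F [ 1.5 -0.6  0.8] -> delta [-0.2935  0.0024 -0.0322] yaw -0.0009
```

drive_tool --pt "-0.03 0.002 -0.01" --pt "-0.06 0.002 -0.02" --pt "-0.09 0.002 -0.03" --pt "-0.12 0.002 -0.03" --pt "-0.15 0.002 -0.03" --pt "-0.18 0.002 -0.03" --pt "-0.21 0.002 -0.03" --pt "-0.24 0.002 -0.03" --pt "-0.27 0.002 -0.03" --pt "-0.293 0.002 -0.03" --pt "-0.293 0.002 -0.03" --pt "-0.293 0.002 -0.03" --yaw '[0,0,0,0,0,0,0,0,0,0,0,0]' --claw '[1,1,1,1,1,1,1,1,1,1,1,1]'

```text
time: 5.05
position: [0.4908, -0.1703, 0.4752]
tool_rot: [3.137, 0.001, 1.472]
wrist_force: [2.1, 3.7, 2.0]
finger_gap: 0.0869
```

```bash
python3 -c "
from h import *
go((.4905,-.1705,.475),84.5)"
```

```text
t 5.05 pos [ 0.4908 -0.1703  0.4752] yaw 84.33 gap 0.0869 F [2.1 3.7 2. ] -> delta [-0.0013 -0.0011  0.0012] yaw -0.0009
```

drive_tool --pt "0 0 0" --pt "0 0 0" --pt "0 0 0" --pt "0 0 0" --pt "0 0 0" --pt "0 0 0" --pt "0 0 0" --pt "0 0 0" --pt "0 0 0" --pt "0 0 0" --yaw '[0,0,0,0,0,0,0,0,0,0]' --claw '[0.6,0.3,0,-0.1,-0.2,-0.3,-0.3,-0.3,-0.3,-0.3]'

```text
time: 6.05
position: [0.4907, -0.1703, 0.4753]
tool_rot: [3.137, 0.001, 1.472]
wrist_force: [-0.6, 4.4, 4.8]
finger_gap: 0.031
```

```bash
python3 - <<'E'
from h import *
go((.4905,-.1705,.475),84.5)
im=imaging.get_image('scene'); cv2.imwrite('pics/s2.png',cv2.resize(im[150:310,220:330],None,fx=4,fy=3.75,interpolation=2))
E
```

```text
t 6.05 pos [ 0.4907 -0.1703  0.4753] yaw 84.33 gap 0.031 F [-0.6  4.4  4.8] -> delta [-0.001  -0.001   0.0016] yaw -0.0009
```

View pics/s2.png

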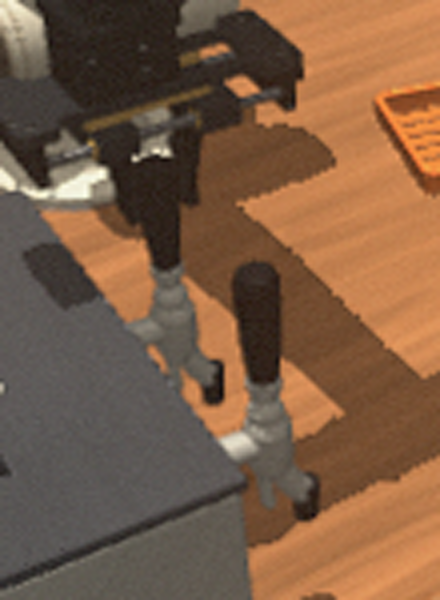

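Picture 6: the near handle now stands between the pads at about crop (165,220), parallel to the far one. I'll open, rise and check its angle.

drive_tool --pt "0 0 0" --pt "0 0 0" --pt "0 0 0" --pt "0 0 0" --pt "0 0 -0.1" --pt "0 0 -0.3" --pt "0 0 -0.5" --pt "0 0 -0.5" --pt "0.5 0 -0.5" --pt "0.9 0 -0.5" --pt "0.9 0 -0.5" --pt "0.9 0 -0.5" --pt "0.9 0 -0.5" --pt "0.9 0 -0.5" --yaw '[0,0,0,0,0,0,0,0,0,0,0,0,0,0]' --claw '[0,0.5,1,1,1,1,1,1,1,1,1,1,1,1]'

```text
time: 7.5
position: [0.5081, 0.0094, 0.5747]
tool_rot: [3.137, 0.002, 1.473]
wrist_force: [-0.3, 0.2, 0.0]
finger_gap: 0.0878
```

```bash
python3 - <<'E'
from h import *
S=cam('scene');p=(.5407,-.3783,-1.6671)
im=imaging.get_image('scene'); cv2.imwrite('pics/s3.png',cv2.resize(im[150:310,220:330],None,fx=4,fy=4,interpolation=2)[:600])
for a in(-.1,0,.1):
  print(a,[proj(w((-.202-.12*np.sin(a),y,.21+.12*np.cos(a)),p),S).round(1).tolist() for y in(-.07,.07)])
print([(round(d['p'],2),(np.array(d['xy'])*[640,400]).round(1)) for d in imaging.mark_of('handle_top_1','scene')])
# axis direction of both black handles
for d in imaging.cut_out('handle_top_1','scene'):
    m=cv2.findNonZero(d['mask'].astype(np.uint8)); l=cv2.fitLine(m,2,0,.01,.01).ravel(); print(round(d['p'],2),(np.array(d['xy'])*[640,400]).round(1),len(m),'tilt deg',np.degrees(np.arctan(l[0]/l[1])).round(1))
# tray plan: grip short end towards -x
ang=-29.7; c=np.array([.610,.1785]); e=c-.0755*np.array([np.cos(np.radians(ang)),np.sin(np.radians(ang))]); print(e)
go((*e,.30),ang); go((*e,.194),ang)
E
```

```text
-0.1 [[[253.0, 194.4]], [[278.1, 224.0]]]
0 [[[257.3, 192.8]], [[282.6, 222.1]]]
0.1 [[[261.5, 191.5]], [[287.2, 220.6]]]
[(0.88, array([258.3, 193.8])), (0.8, array([284.7, 221.8]))]
0.87 [285.1 240.2] 455 tilt deg 3.5
0.8 [258.4 210.8] 377 tilt deg 6.8
[0.54441832 0.21590713]
t 7.65 pos [0.5079 0.008  0.5751] yaw 84.25 gap 0.087 F [ 0.2 -0.1 -0.2] -> delta [1.0542 0.0708 1.3745] yaw -0.3669
t 7.65 pos [0.5079 0.008  0.5751] yaw 84.25 gap 0.087 F [ 0.2 -0.1 -0.2] -> delta [1.0549 0.0682 1.9045] yaw -0.3669
```

View pics/s3.png

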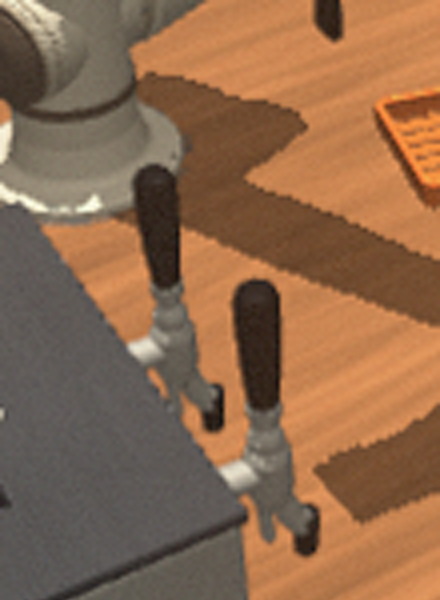

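Picture 7: both handles stand upright and parallel, and the near handle's top is within about 1 px of the a=0 projection. Next, the tray.

drive_tool --pt "1 0.07 0.6" --pt "1 0.07 0.6" --pt "1 0.07 0.6" --pt "1 0.07 0.6" --pt "1 0.07 0.9" --pt "1 0.07 0.9" --pt "1 0.07 0.9" --pt "1 0.07 0.9" --pt "1 0.07 0.9" --pt "1 0.07 0.9" --yaw '[-0.367,-0.367,-0.367,-0.367,-0.367,-0.367,-0.367,-0.367,-0.367,-0.367]' --claw '[1,1,1,1,1,1,1,1,1,1]'

```text
time: 8.65
position: [0.5431, 0.2044, 0.3951]
tool_rot: [3.141, 0.005, 2.62]
wrist_force: [0.4, 0.0, -0.2]
finger_gap: 0.0871
```

```bash
python3 - <<'E'
from h import *
S=cam('scene');p=(.5407,-.3783,-1.6671)
for y in(-.07,.07):
  for a in(0,.1):
    u=proj(w([(-.202-l*np.sin(a),y,.21+l*np.cos(a)) for l in(.035,.118)],p),S); d=u[1]-u[0]; print(y,a,'tilt',np.degrees(np.arctan(d[0]/d[1])).round(1))
c=cam('wrist'); im=imaging.get_image('wrist')
for a in (-29.7,):
  r=w([(s*.0755,t*.0505,.0235) for s,t in((1,1),(1,-1),(-1,-1),(-1,1))],(.610,.1785,np.radians(a)))
  u=proj(r,c); print(u.round()); cv2.polylines(im,[u.astype(np.int32)],True,(0,0,255),1)
cv2.imwrite('pics/w2.png',im)
go((.5444,.2159,.194),-29.7)
E
```

```text
-0.07 0 tilt 6.7
-0.07 0.1 tilt -0.0
0.07 0 tilt 4.6
0.07 0.1 tilt -2.3
[[194. 224.]
 [184. 136.]
 [325. 135.]
 [325. 224.]]
t 8.7 pos [0.543  0.2045 0.3952] yaw 150.13 gap 0.087 F [ 0.8 -0.1  0.2] -> delta [0.0273 0.0515 1.0059] yaw -0.0009
```

View pics/w2.png

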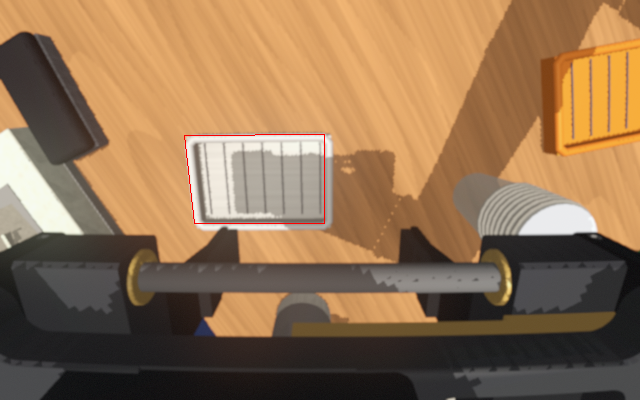

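Picture 8 (wrist): the steel tray spans about (187–332, 134–229). My outline is about 3 px too far left, so I correct the centre to (0.608, 0.1815). Now I descend on the end rim.

```bash
python3 -c "
from h import *
go((.5424,.2189,.194),-29.7)"
```

```text
t 8.7 pos [0.543  0.2045 0.3952] yaw 150.13 gap 0.087 F [ 0.8 -0.1  0.2] -> delta [0.0434 0.0595 1.0058] yaw -0.0009
```

drive_tool --pt "0.043 0.0595 0.2" --pt "0.043 0.0595 0.4" --pt "0.043 0.0595 0.6" --pt "0.043 0.0595 0.75" --pt "0.043 0.0595 0.85" --pt "0.043 0.0595 0.93" --pt "0.043 0.0595 1" --pt "0.043 0.0595 1" --pt "0.043 0.0595 1" --pt "0.043 0.0595 1" --yaw '[-0.001,-0.001,-0.001,-0.001,-0.001,-0.001,-0.001,-0.001,-0.001,-0.001]' --claw '[1,1,1,1,1,1,1,1,1,1]'

```text
time: 9.7
position: [0.5429, 0.219, 0.1963]
tool_rot: [3.138, 0.006, 2.623]
wrist_force: [0.3, -0.6, -0.4]
finger_gap: 0.0871
```

drive_tool --pt "0 0 0" --pt "0 0 0" --pt "0 0 0" --pt "0 0 0" --pt "0 0 0" --pt "0 0 0" --pt "0 0 0" --pt "0 0 0" --pt "0 0 0" --pt "0 0 0" --pt "0 0 0" --pt "0 0 0" --yaw '[0,0,0,0,0,0,0,0,0,0,0,0]' --claw '[0.4,0,-0.3,-0.5,-0.7,-0.8,-1,-1,-1,-1,-1,-1]'

```text
time: 10.9
position: [0.5427, 0.219, 0.1963]
tool_rot: [3.139, 0.006, 2.623]
wrist_force: [-2.1, 1.6, 0.7]
finger_gap: 0.0078
```

```bash
python3 - <<'E'
from h import *
# target: tray centre 130 mm in front of the spout, long axis -5.5 deg, gripping the -x end
f=np.array([.0962,.9954]); l=np.array([.9954,-.0962]); c=np.array([.4927,-.1476])+.13*f; g=c-.0755*l; print(c,g)
go((*g,.1945),-5.5)
E
```

```text
[ 0.505206 -0.018198] [ 0.4300533 -0.0109349]
t 10.9 pos [0.5427 0.219  0.1963] yaw 150.28 gap 0.0078 F [-2.1  1.6  0.7] -> delta [-0.0809 -1.2777  0.0057] yaw -0.1345
```

drive_tool --pt "-0.004 -0.06 0" --pt "-0.01 -0.15 0" --pt "-0.018 -0.25 0" --pt "-0.025 -0.35 0" --pt "-0.032 -0.45 0" --pt "-0.04 -0.55 0" --pt "-0.048 -0.65 0" --pt "-0.052 -0.75 0" --pt "-0.06 -0.85 0" --pt "-0.065 -0.93 0" --pt "-0.07 -1 0" --pt "-0.07 -1 0" --yaw '[-0.005,-0.015,-0.028,-0.04,-0.053,-0.067,-0.08,-0.093,-0.105,-0.12,-0.13,-0.134]' --claw '[-1,-1,-1,-1,-1,-1,-1,-1,-1,-1,-1,-1]'

```text
time: 12.1
position: [0.4546, 0.0367, 0.1962]
tool_rot: [-3.141, 0.005, 3.043]
wrist_force: [-1.4, -3.2, 2.8]
finger_gap: 0.0081
```

```bash
python3 - <<'E'
from h import *
go((.4300,-.0109,.196),-5.5)
E
```

```text
t 12.1 pos [0.4546 0.0367 0.1962] yaw 174.36 gap 0.0081 F [-1.4 -3.2  2.8] -> delta [ 0.0991 -0.249   0.0004] yaw -0.0008
```

drive_tool --pt "0.03 -0.08 0" --pt "0.065 -0.16 0" --pt "0.099 -0.249 0" --pt "0.099 -0.249 0" --pt "0.099 -0.249 0" --pt "0.099 -0.249 0" --pt "0.099 -0.249 0" --pt "0.099 -0.249 0" --pt "0.099 -0.249 0" --yaw '[0,0,0,0,0,0,0,0,0]' --claw '[-1,-1,-1,-1,-1,-0.6,0,0.6,1]'

```text
time: 13.0
position: [0.4302, -0.0106, 0.196]
tool_rot: [-3.141, 0.005, 3.044]
wrist_force: [1.2, 0.1, -0.2]
finger_gap: 0.0323
```

drive_tool --pt "0 0 0" --pt "0 0 0" --pt "0 0 0" --pt "0 0 -0.2" --pt "0 0.25 -0.45" --pt "0 0.5 -0.7" --pt "0 0.75 -0.7" --pt "0 0.9 -0.7" --pt "0 0.9 -0.7" --pt "0 0.9 -0.7" --yaw '[0,0,0,0,0,0,0,0,0,0]' --claw '[1,1,1,1,1,1,1,1,1,1]'

```text
time: 14.0
position: [0.4471, 0.1704, 0.3361]
tool_rot: [3.141, 0.006, 3.046]
wrist_force: [-0.3, -0.2, 0.9]
finger_gap: 0.0871
```

```bash
python3 - <<'E'
from h import *
for n in('top',):
    c=cam(n); im=imaging.get_image(n); cv2.imwrite('pics/t3.png',cv2.resize(im[90:270,220:420],None,fx=3.3,fy=3.3,interpolation=2))
    for d in imaging.cut_out('drip_tray',n):
        m=d['mask'].astype(np.uint8); b=back(cv2.boxPoints(cv2.minAreaRect(cv2.findNonZero(m))),.024,c)
        print(n,round(d['p'],2),m.sum(),'centre',b.mean(0).round(4),[(np.linalg.norm(b[i]-b[i-1]).round(3),np.degrees(np.arctan2(*(b[i]-b[i-1])[[1,0]])).round(1)) for i in(1,2)])
go((.430,.16,.4),174.5)
print(ctrl.state()['q'].round(2))
E
```

```text
top 0.77 1193 centre [0.3057 0.5485 0.024 ] [(np.float64(0.165), np.float64(-8.3)), (np.float64(0.115), np.float64(-99.1))]
top 0.72 1130 centre [ 0.5071 -0.0251  0.024 ] [(np.float64(0.16), np.float64(-5.9)), (np.float64(0.111), np.float64(-95.9))]
top 0.48 257 centre [0.2219 0.2899 0.024 ] [(np.float64(0.183), np.float64(-40.2)), (np.float64(0.073), np.float64(-130.1))]
t 14.1 pos [0.4465 0.1681 0.3351] yaw 174.38 gap 0.087 F [-1.  -0.2  0.1] -> delta [ 0.0771 -0.0492 -0.3247] yaw -0.0007
[ 0.7   0.2  -0.45  0.   -0.92 -0.8 ]
```

View pics/t3.png

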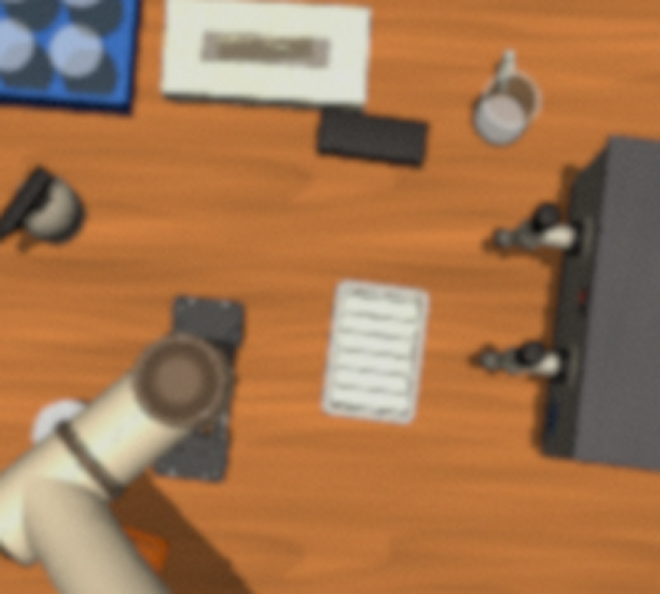

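Picture 9: the steel tray lies square in front of the near tap, at crop (375,352), and its spout is at crop (485,358). Next I turn the wrist half round, so the camera faces away from the machine, and push with both open fingers.

```bash
python3 -c "
from h import *
go((.514,.077,.335),174.5)"
```

```text
t 14.1 pos [0.4465 0.1681 0.3351] yaw 174.38 gap 0.087 F [-1.  -0.2  0.1] -> delta [-0.3803 -0.4205  0.0027] yaw -0.0007
```

drive_tool --pt "-0.1 -0.1 0" --pt "-0.2 -0.2 0" --pt "-0.3 -0.3 0" --pt "-0.38 -0.42 0" --pt "-0.38 -0.42 0" --pt "-0.38 -0.42 0" --pt "-0.38 -0.42 0" --pt "-0.38 -0.42 0" --pt "-0.38 -0.42 0" --pt "-0.38 -0.42 0" --pt "-0.38 -0.42 0" --pt "-0.38 -0.42 0" --yaw '[-0.55,-0.55,-0.55,-0.55,-0.55,-0.55,-0.55,-0.55,-0.55,-0.55,-0.55,-0.55]' --claw '[1,1,1,1,1,1,1,1,1,1,1,1]'

```text
time: 15.3
position: [0.5133, 0.0753, 0.3347]
tool_rot: [-3.141, -0.003, -1.51]
wrist_force: [0.5, 0.1, -0.4]
finger_gap: 0.0875
```

drive_tool --pt "0 0 0" --pt "0 0 0" --pt "0 0 0" --pt "0 0 0" --pt "0 0 0" --pt "0 0 0" --pt "0 0 0" --pt "0 0 0" --pt "0 0 0" --pt "0 0 0" --yaw '[-0.45,-0.45,-0.45,-0.45,-0.45,-0.45,-0.45,-0.45,-0.45,-0.45]' --claw '[1,1,1,1,1,1,1,1,1,1]'

```text
time: 16.3
position: [0.5125, 0.0734, 0.3338]
tool_rot: [3.137, 0.001, -0.095]
wrist_force: [0.2, 0.2, -0.7]
finger_gap: 0.0869
```

```bash
python3 -c "
from h import *
go((.514,.077,.195),-5.5);print(ctrl.state()['q'].round(2))"
```

```text
t 16.3 pos [0.5125 0.0734 0.3338] yaw -5.42 gap 0.0869 F [ 0.2  0.2 -0.7] -> delta [ 0.0063 -0.0215  0.6941] yaw 0.0005
[ 0.46  0.27 -0.36  0.   -0.95  2.59]
```

drive_tool --pt "0.006 -0.0215 0.2" --pt "0.006 -0.0215 0.4" --pt "0.006 -0.0215 0.55" --pt "0.006 -0.0215 0.64" --pt "0.006 -0.0215 0.69" --pt "0.006 -0.0215 0.69" --pt "0.006 -0.0215 0.69" --yaw '[0,0,0,0,0,0,0]' --claw '[1,1,1,1,1,1,1]'

```text
time: 17.0
position: [0.5142, 0.0765, 0.1964]
tool_rot: [3.138, 0.0, -0.095]
wrist_force: [0.1, 0.6, 0.4]
finger_gap: 0.0871
```

```bash
python3 - <<'E'
from h import *
f=np.array([.0962,.9954])
for D in(.085,.07): go((*(np.array([.4927,-.1476])+D*f),.195),-5.5)
E
```

```text
t 17.0 pos [0.5142 0.0765 0.1964] yaw -5.46 gap 0.0871 F [0.1 0.6 0.4] -> delta [-0.      0.7007  0.0097] yaw 0.0002
t 17.0 pos [0.5142 0.0765 0.1964] yaw -5.46 gap 0.0871 F [0.1 0.6 0.4] -> delta [-1.000e-04  7.757e-01  1.000e-02] yaw 0.0002
```

drive_tool --pt "0 0.05 0" --pt "0 0.11 0" --pt "0 0.17 0" --pt "0 0.23 0" --pt "0 0.29 0" --pt "0 0.35 0" --pt "0 0.41 0" --pt "0 0.47 0" --pt "0 0.53 0" --pt "0 0.58 0" --pt "0 0.63 0" --pt "0 0.67 0" --pt "0 0.7 0" --pt "0 0.725 0" --pt "0 0.725 0" --yaw '[0,0,0,0,0,0,0,0,0,0,0,0,0,0,0]' --claw '[1,1,1,1,1,1,1,1,1,1,1,1,1,1,1]'

```text
time: 18.5
position: [0.4999, -0.0686, 0.1966]
tool_rot: [3.137, 0.002, -0.096]
wrist_force: [0.8, 0.5, 0.4]
finger_gap: 0.0872
```

```bash
cat > chk.py <<'E'
from h import *
import sys
S=cam('scene');T=cam('top'); sp=np.array([.4927,-.1476])
for n,c in(('top',T),('scene',S)):
    im=imaging.get_image(n); cv2.imwrite(f'pics/{n}{sys.argv[1]}.png',im)
    for d in imaging.cut_out('drip_tray',n):
        m=d['mask'].astype(np.uint8); b=back(cv2.boxPoints(cv2.minAreaRect(cv2.findNonZero(m))),.024,c)
        if np.linalg.norm(b.mean(0)[:2]-sp)<.2:
            r=(b.mean(0)[:2]-sp); print(n,m.sum(),'ctr',b.mean(0).round(4),'front',(r@[.0962,.9954]).round(4),'lat',(r@[.9954,-.0962]).round(4),[(np.linalg.norm(b[i]-b[i-1]).round(3),np.degrees(np.arctan2(*(b[i]-b[i-1])[[1,0]])).round(1)) for i in(1,2)])
    print(n,'mark',[back([np.array(d['xy'])*[640,400]],0,c)[0].round(4).tolist() for d in imaging.mark_of('drip_tray',n)])
    print(n,'spout',[back([np.array(d['xy'])*[640,400]],.095,c)[0].round(4).tolist() for d in imaging.mark_of('spout_1',n)])
    print(n,'handle',[(np.array(d['xy'])*[640,400]).round(1).tolist() for d in imaging.mark_of('handle_top_1',n)])
E
python3 chk.py 4; python3 - <<'E'
from h import *
f=np.array([.0962,.9954])
go((*(np.array([.4927,-.1476])+.065*f),.195),-5.5)
E
```

```text
top 654 ctr [ 0.4953 -0.1582  0.024 ] front -0.0103 lat 0.0036 [(np.float64(0.164), np.float64(-6.2)), (np.float64(0.08), np.float64(-95.9))]
top mark [[0.3128, 0.5583, 0.0], [0.4964, -0.1494, 0.0]]
top spout [[0.6247, -0.164, 0.095], [0.5058, -0.1556, 0.095]]
top handle [[383.1, 195.3], [387.9, 154.7]]
scene 348 ctr [ 0.5062 -0.116   0.024 ] front 0.0328 lat 0.0104 [(np.float64(0.09), np.float64(90.1)), (np.float64(0.173), np.float64(-15.4))]
scene mark [[0.4851, -0.1449, 0.0], [0.3035, 0.5585, 0.0], [0.194, 0.3021, -0.0]]
scene spout [[0.4937, -0.128, 0.095], [0.6354, -0.1676, 0.095], [0.5037, 0.239, 0.095]]
scene handle [[258.8, 194.2], [282.1, 224.5]]
t 19.0 pos [ 0.5004 -0.0677  0.1969] yaw -5.44 gap 0.0871 F [ 0.5  0.3 -0.1] -> delta [-0.0001  0.0763  0.0099] yaw 0.0004
```

drive_tool --pt "0 -0.05 0" --pt "0 -0.25 0" --pt "0 -0.5 0" --pt "0 -0.75 0" --pt "0 -1 0" --pt "0 -1 0" --yaw '[0,0,0,0,0,0]' --claw '[1,1,1,1,1,1]'

```text
time: 19.6
position: [0.5205, 0.1375, 0.1966]
tool_rot: [3.14, -0.004, -0.087]
wrist_force: [-0.3, -0.5, 0.7]
finger_gap: 0.0871
```

```bash
python3 chk.py 5; python3 - <<'E'
from h import *
t=cv2.imread('pics/top5.png'); s=cv2.imread('pics/scene5.png')
a=cv2.resize(t[125:245,330:430],None,fx=4,fy=4,interpolation=2); b=cv2.resize(s[180:300,240:340],None,fx=4,fy=4,interpolation=2)
cv2.imwrite('pics/c5.png',np.hstack([a,b])); go((.5,.2,.197),-5.5)
E
```

```text
top 1046 ctr [ 0.4961 -0.1392  0.024 ] front 0.0087 lat 0.0025 [(np.float64(0.159), np.float64(-5.1)), (np.float64(0.11), np.float64(-94.9))]
top 86 ctr [ 0.5084 -0.2044  0.024 ] front -0.055 lat 0.0211 [(np.float64(0.043), np.float64(-88.8)), (np.float64(0.031), np.float64(-179.2))]
top mark [[0.3083, 0.5554, 0.0], [0.5036, -0.1394, 0.0]]
top spout [[0.6249, -0.1601, 0.095], [0.496, -0.1567, 0.095], [0.4766, -0.4686, 0.095]]
top handle [[383.6, 154.7], [380.0, 195.4]]
scene 351 ctr [ 0.5064 -0.1095  0.024 ] front 0.0393 lat 0.0099 [(np.float64(0.087), np.float64(83.0)), (np.float64(0.177), np.float64(-19.6))]
scene mark [[0.2298, 0.2683, 0.0], [0.4912, -0.1314, 0.0], [0.2955, 0.5665, 0.0]]
scene spout [[0.6223, -0.1717, 0.095], [0.4964, -0.1364, 0.095]]
scene handle [[283.7, 218.7], [256.2, 196.4]]
t 20.1 pos [0.5194 0.1305 0.1962] yaw -5.52 gap 0.087 F [ 0.6 -0.7 -0.1] -> delta [-0.1301 -0.3365 -0.0055] yaw -0.0001
```

View pics/c5.png

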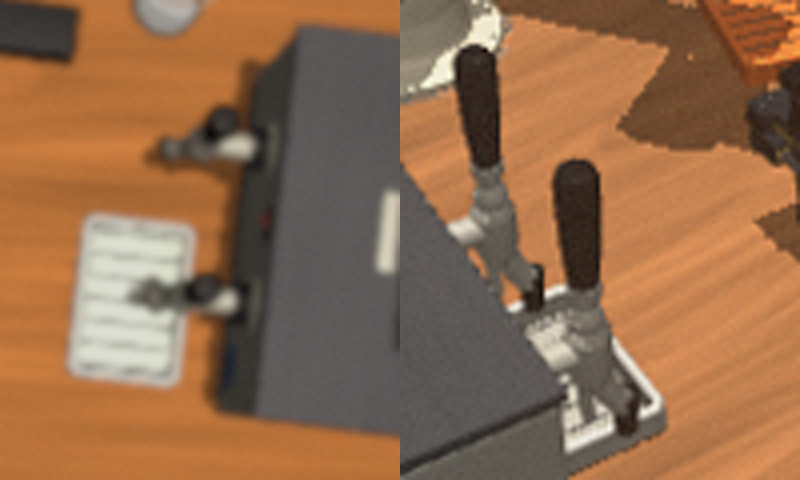

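Picture 10: the tray is square and under the near spout, both handles are upright, and the top-camera estimate puts the tray about 9–14 mm too far forward. I'll check the offset with a wrist view.

drive_tool --pt "0 0 -0.25" --pt "0 0 -0.5" --pt "0 0.1 -0.75" --pt "0 0.3 -0.75" --pt "0 0.4 -0.75" --pt "0 0.4 -0.75" --pt "0 0.4 -0.75" --pt "0 0.4 -0.75" --yaw '[0,0,0,0,0,0,0,0]' --claw '[1,1,1,1,1,1,1,1]'

```text
time: 20.9
position: [0.5119, 0.0518, 0.3462]
tool_rot: [3.137, 0.001, -0.096]
wrist_force: [-0.2, -1.1, -0.0]
finger_gap: 0.0871
```

```bash
python3 - <<'E'
from h import *
go((.5,.2,.197),-5.5)
c=cam('wrist'); im=imaging.get_image('wrist'); cv2.imwrite('pics/w6raw.png',im)
p=(.5407,-.3783,-1.6671)
for q,col in(((-.202,-.07,.33),(0,255,0)),((-.225,-.07,.095),(255,0,255)),((-.225,.07,.095),(255,0,255))):
    u=proj(w(q,p),c)[0]; print(q,u.round(1)); cv2.circle(im,tuple(int(v) for v in u),5,col,1)
for d,col in((.0,(0,255,0)),(.015,(0,0,255))):
    r=w([(-.225-d+t*.055,-.07+s*.08,.0235) for s,t in((1,1),(1,-1),(-1,-1),(-1,1))],p); u=proj(r,c); print(d,u.round(1).tolist()); cv2.polylines(im,[u.astype(np.int32)],True,col,1)
cv2.imwrite('pics/w6.png',im[:, :])
E
```

```text
t 20.9 pos [0.5119 0.0518 0.3462] yaw -5.52 gap 0.0871 F [-0.2 -1.1 -0. ] -> delta [-0.1302 -0.7349  0.7431] yaw -0.0001
(-0.202, -0.07, 0.33) [319.2 562.2]
(-0.225, -0.07, 0.095) [319.1 408.9]
(-0.225, 0.07, 0.095) [467.3 406.3]
0.0 [[386.0, 389.6], [392.7, 311.8], [245.4, 311.9], [252.1, 389.6]]
0.015 [[386.9, 379.9], [393.7, 299.9], [244.4, 300.0], [251.3, 380.0]]
```

View pics/w6.png

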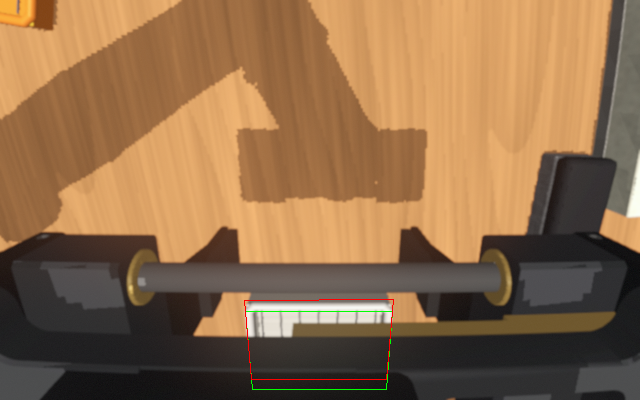

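```bash
python3 - <<'E'
from h import *
p=(.5407,-.3783,-1.6671)
S=cam('scene');T=cam('top')
for d in(.0,.008,.016):
    r=w([(-.225-d+t*.055,-.07+s*.08,.0235) for s,t in((1,1),(1,-1),(-1,-1),(-1,1))],p)
    print(d,'scene',proj(r,S).round(1).tolist(),'top',proj(r,T).round(1).tolist())
print('spouts scene',proj(w([(-.225,-.07,.095),(-.225,.07,.095)],p),S).round(1).tolist(),'top',proj(w([(-.225,-.07,.095),(-.225,.07,.095)],p),T).round(1).tolist())
# overlay with outlines, both cameras
o=[]
for n,c,(x,y) in(('top',T,(335,155)),('scene',S,(250,225))):
    im=cv2.imread(f'pics/{n}5.png')[y:y+75,x:x+65]; im=cv2.resize(im,None,fx=6,fy=6,interpolation=2)
    for d,col in((0,(0,255,0)),(.008,(255,0,0)),(.016,(0,0,255))):
        r=w([(-.225-d+t*.055,-.07+s*.08,.0235) for s,t in((1,1),(1,-1),(-1,-1),(-1,1))],p)
        u=((proj(r,c)-[x,y]+.5)*6).astype(np.int32); cv2.polylines(im,[u],True,col,1)
    u=((proj(w((-.225,-.07,.095),p),c)[0]-[x,y]+.5)*6).astype(int); cv2.circle(im,tuple(u.tolist()),4,(255,0,255),1)
    o.append(im)
cv2.imwrite('pics/c6.png',np.hstack(o))
raw=cv2.imread('pics/w6raw.png'); print(raw[286:312:1,320].mean(1).round().tolist(), raw[286:312:1,230].mean(1).round().tolist())
E
```

```text
0.0 scene [[269.5, 298.5], [303.3, 283.2], [278.3, 251.5], [246.5, 264.5]] top [[381.1, 182.1], [353.3, 178.8], [348.7, 219.4], [376.6, 222.7]]
0.008 scene [[272.1, 297.3], [305.6, 282.1], [280.5, 250.6], [248.9, 263.5]] top [[379.1, 181.9], [351.3, 178.6], [346.6, 219.2], [374.6, 222.4]]
0.016 scene [[274.6, 296.2], [308.0, 281.0], [282.8, 249.7], [251.3, 262.5]] top [[377.1, 181.6], [349.2, 178.3], [344.6, 218.9], [372.6, 222.2]]
spouts scene [[272.3, 256.3], [295.7, 287.0]] top [[366.9, 199.7], [371.0, 163.1]]
[98.0, 97.0, 97.0, 95.0, 95.0, 93.0, 93.0, 101.0, 106.0, 108.0, 108.0, 108.0, 108.0, 109.0, 108.0, 112.0, 132.0, 166.0, 196.0, 218.0, 235.0, 246.0, 244.0, 233.0, 218.0, 210.0] [94.0, 94.0, 93.0, 91.0, 90.0, 98.0, 123.0, 148.0, 162.0, 165.0, 165.0, 164.0, 165.0, 164.0, 164.0, 164.0, 164.0, 164.0, 164.0, 164.0, 164.0, 164.0, 164.0, 163.0, 163.0, 163.0]
```

View pics/c6.png

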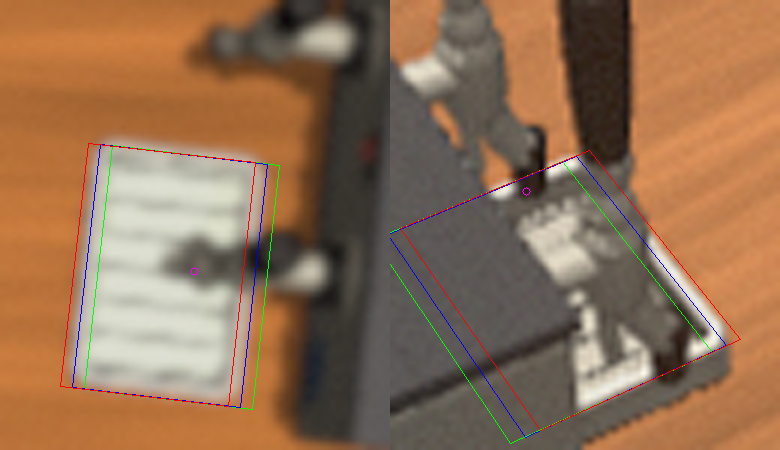

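Picture 11 (overlays): the top, scene and wrist views agree that the tray sits about 11 mm too far forward, about 2–3 mm off sideways, and square. One more push of 11 mm should do it.

drive_tool --pt "0 0 0.25" --pt "0 0 0.5" --pt "0 0 0.65" --pt "0 0 0.745" --pt "0 0 0.745" --pt "0 0.15 0.745" --pt "0 0.35 0.745" --pt "0 0.5 0.745" --pt "0 0.57 0.745" --pt "0 0.6 0.745" --pt "0 0.625 0.745" --pt "0 0.645 0.745" --pt "0 0.656 0.745" --pt "0 0.656 0.745" --pt "0 0.656 0.745" --yaw '[0,0,0,0,0,0,0,0,0,0,0,0,0,0,0]' --claw '[1,1,1,1,1,1,1,1,1,1,1,1,1,1,1]'

```text
time: 22.45
position: [0.4998, -0.0787, 0.1979]
tool_rot: [3.138, -0.001, -0.095]
wrist_force: [1.2, 2.4, 1.6]
finger_gap: 0.0871
```

drive_tool --pt "0 -0.05 0" --pt "0 -0.25 0" --pt "0 -0.5 0" --pt "0 -0.75 0" --pt "0 -0.9 0" --pt "0 -0.9 -0.3" --pt "0 -0.9 -0.7" --pt "0 -0.9 -0.9" --pt "0 -0.9 -0.9" --yaw '[0,0,0,0,0,0,0,0,0]' --claw '[1,1,1,1,1,1,1,1,1]'

```text
time: 23.35
position: [0.5166, 0.1019, 0.3808]
tool_rot: [3.139, -0.004, -0.094]
wrist_force: [0.8, 0.4, -0.5]
finger_gap: 0.087
```

```bash
python3 chk.py 7; python3 - <<'E'
from h import *
p=(.5407,-.3783,-1.6671); o=[]; print(ctrl.state()['position'])
for n,(x,y) in(('top',(335,145)),('scene',(245,180))):
    c=cam(n); im=cv2.imread(f'pics/{n}7.png')[y:y+120,x:x+80]; im=cv2.resize(im,None,fx=5,fy=5,interpolation=2)
    r=w([(-.225+t*.055,-.07+s*.08,.0235) for s,t in((1,1),(1,-1),(-1,-1),(-1,1))],p)
    cv2.polylines(im,[((proj(r,c)-[x,y]+.5)*5).astype(np.int32)],True,(0,255,0),1); o.append(im)
cv2.imwrite('pics/c7.png',np.hstack(o))
E
```

```text
top 1000 ctr [ 0.4949 -0.1487  0.024 ] front -0.0009 lat 0.0023 [(np.float64(0.159), np.float64(-4.7)), (np.float64(0.11), np.float64(-94.5))]
top mark [[0.4982, -0.1458, 0.0], [0.2398, 0.287, 0.0], [0.3198, 0.5598, 0.0], [0.5335, 0.5056, 0.0]]
top spout [[0.4933, -0.1505, 0.095], [0.6391, -0.1633, 0.095], [0.6603, -0.2127, 0.095]]
top handle [[379.9, 196.1]]
scene 243 ctr [ 0.5055 -0.1153  0.024 ] front 0.0334 lat 0.0096 [(np.float64(0.075), np.float64(84.6)), (np.float64(0.174), np.float64(-18.4))]
scene mark [[0.2201, 0.2803, 0.0], [0.2992, 0.5699, 0.0], [0.4401, -0.083, 0.0], [0.5, -0.141, 0.0]]
scene spout [[0.6252, -0.1717, 0.095], [0.4915, -0.139, 0.095]]
scene handle [[257.3, 192.8], [281.2, 219.0]]
[0.51667311 0.10123593 0.37582366]
```

```bash
python3 -c "
from station import ctrl
print(ctrl.finish_job())"
```

```text
the job is handed in; nothing more can be done
None
```

I shut the near tap, which was the open one, and put the steel drip tray flat on the table under its spout. I handed the job in at about 24 s with the arm clear of everything.

**Tap:** I closed the fingers around the near handle to bring it upright, then let go. In the last scene picture its top is at (257.3, 192.8), exactly where an upright handle should be, so I read its angle as about 0 to 0.02 rad.

**Tray:** I took the tray by its end rim, slid it along the table to the front of the machine, and pushed it under the spout with both open fingers. In the last top picture its centre is about 1 mm from the spout front to back and about 2 mm sideways. Its long side is within about 1° of the machine's front.

**Checks that failed or disagreed:**
- **Scene camera:** it gave other figures for the tray, but the machine and taps hid part of the tray in that view, so I did not rely on them.
- **Tray depth:** before the last push, the estimates of how far forward the tray sat differed by up to 6 mm (about 9 to 15 mm). The true front-to-back error may therefore be a few millimetres.
- **Final picture:** the viewer had reached its picture limit, so the final check rests on measured numbers only.
- **Everything else:** I did not measure the other tap's handle or the bystanders at the end. The arm kept clear of them and I saw no sign of contact.

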